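# Take the disc off the tube rotator and park it on the free post

### The job

Slide the tube disc off the open upper end of the tube rotator's slanted shaft and thread it, hub up, onto the upright post of the stand that is empty. Lower it until it lies flat on the stand's base before you let go, and leave the spare disc and everything else on the bench where they are.

Things in the scene. Friction and masses are not known exactly. Their poses are not given: they have to be found in the camera images.
- rotator: Tube rotator, fixed to the bench: grey foot 150x124 mm, 20 mm high, carrying a white housing with a slanted 100x104 mm top face, up to 107 mm high. Origin: centre of its underside, z up; it faces its own -x (roughly to the robot), and the slanted face looks up and to -x.
- drive_shaft: Plain steel shaft that stands square on the middle of the rotator's slanted face, leaning 30 degrees from vertical toward the rotator's -x; fixed at its lower end, it does not turn. Origin: foot of the shaft on the face (about 83 mm above the bench, 13 mm to the rotator's -x from its origin); its z axis runs up along the shaft to the open end. From z=0 to 8 mm a shoulder of 24 mm diameter, then 12 mm diameter; it tapers from z=72 mm to its end at z=78 mm.
- disc: The tube disc to be moved, at first on the rotator's shaft, resting on the shoulder (its underside 8 mm up the shaft). White flange 72 mm in diameter and 6 mm thick, with a grey round hub on it, 34 mm in diameter, from 6 to 46 mm above the underside: grip the hub. Through bore 16 mm, so it has about 2 mm of play all round on shaft and posts and nothing locks it. About 0.12 kg. Origin: centre of the underside; z axis along the bore, from flange to hub.
- stand_empty: Stand with nothing on it, fixed to the bench: round dark steel base 90 mm in diameter and 12 mm thick, with an upright steel post of 12 mm diameter in the middle; the post tapers from 66 mm to its top at 78 mm above the bench. Origin: centre of the underside, z up. A disc that is fully down has its underside 12 mm above the bench.
- stand_full: The same kind of stand, fixed, carrying the spare disc. Which of the two stands is left or right changes.
- spare_disc: A disc identical to the one on the rotator, loose on the post of the other stand; to be left there. Origin: centre of its underside, z up.
- bottle: Small white bottle with a red cap, 45 mm wide, 78 mm high, loose, stands upright; origin: centre of its underside. Leave it alone.
- petri: Closed petri dish, 88 mm wide, 16 mm high, loose; origin: centre of its underside. Leave it alone.
- marker: Felt marker, 131x11x12 mm, lying loose along its x axis; origin: under its middle. Leave it alone.
- tape: Roll of tape lying flat, 67 mm wide, 19 mm high, loose; origin: centre of its underside. Leave it alone.
- tweezers: Steel forceps, 116x14x10 mm, lying loose along their x axis; origin: under their middle. Leave them alone.
Things that resemble listed ones, but are neither listed nor needed, are in the scene too. What is shaped like the disc but purple or yellow is not meant.

How it is judged:
By the outcome, as a careful person would: the job done as asked, in the order asked, and still so for the second after the job is handed in, with the robot touching nothing.
It also fails if it takes over 40 s, if anything falls off the work surface, if the arm or the gripper's body presses on something with over 40 N, if the wrist force passes 120 N, or if a joint passes its speed limit or range.

### The arm

A 6-joint arm with a two-finger parallel gripper is mounted at the origin on a cart in front of the work surface, level with it; the furniture and walls round the work are solid. World frame = base frame: x ahead of the robot, y to its left, z up, the work surface at z = 0. Lengths are in m, angles in rad, forces in N, time in s.
With the tool pointing down it reaches from about 0.25 to 0.8 m from the base axis. Payload 3.9 kg.
Tool frame: the origin (TCP) lies between the finger pads; the fingertips stand robot.tips_ahead ahead of it and the grasp point (between the pads) lies 2 mm behind it (robot.tips_ahead is the distance from the TCP to the fingertips, in m); z points along the fingers, y is the line along which they close (so a half turn about z gives the same grasp; the last joint's range is limited). The gripper opens to 85 mm and grips with 20 to 120 N. Pads are 22 mm wide; open, the fingers measure 114 mm over their backs; the gripper's body (76 mm by 85 mm) begins 54 mm behind the grasp point. The pads swing forward as they close: fully open they stand 13 mm farther back than shut.
Start: joints at [1.239, 0.26, -0.138, 1.173, 0, 1.571], TCP at [0.171, 0.496, 0.248] pointing down, gripper open.
Joint ranges: [-2.78, 2.78], [-0.83, 1.72], [-1.28, 1.37], [-1.9, 2.12], [-1.57, 1.48], [-3.14, 3.14]. Speed limits (rad/s): [2.57, 2.57, 3.14, 3.14, 3.14, 3.14].

### API

Orientations are given as a rotation vector (axis times angle).
In Python, from rig import robot gives the robot as it stands. The module is installed in compiled form; this text tells all that it offers.
- The arm moves only by the tool servo_tool, never from a script. Its argument "motion" is a list of rows, each a list of 3 entries, a list of its own where there are three numbers: the shift along the tool's x, y, z scaled (see below), then the turn, a rotation vector about the tool's x, y, z scaled (see below), then the closure in counts, from 0 (fully open) to 255 (shut). A call has 1 to 12 rows; each row is the pose to reach, as a shift and turn from the pose commanded when the call began, along the tool's axes at that moment; what a row does not reach only later rows make up. The controller multiplies each number of a shift by 250 mm and each number of a turn by 90 degrees. A row lasts 1/8 s, in which the tool goes at most 62.5 mm and 10.7 degrees, less where a joint would pass 70% of its speed; a pose out of reach is approached as far as the arm can. A call with a number of a shift or a turn outside -1 to 1 is refused whole. A call with a gripper value outside its range is refused whole. The fingers move at their own pace and stop on an object; "newtons" is the grip in N (left out, the last holds). Time passes only in rows, so rows that repeat a pose let the fingers close. It gives the time, the measured TCP pose, the force, the opening and the grip force at its end, in the units of the state.
- robot.sense(): the state, without advancing time (a new reading comes with each control period).
- robot.capture(name): name is "scene" or "top" or "wrist"; returns a dict with "frame" (400x640x3 uint8, blue, green, red), "depth" (400x640 float32, m along the optical axis (not along the pixel's ray), 0 where there is no reading), "intrinsics" (3x3 intrinsics, pixels), "origin" and "attitude" of the camera in the world; the wrist camera has in their place "T_tool_cam" (4x4, takes a point from camera to tool coordinates, whose origin is the TCP and whose axes are the flange's). Camera axes: x right, y down, z forward; pixel columns grow to the right and rows downward; lengths in m; the calibration is good to about 2 mm. A picture is of the moment at which its call begins: read the wrist's pose just before it.
- robot.close_job(): hands the job in; it is judged then, once.
The state is a dict: "time": time; "q": joint angles; "qd": joint speeds; "joint_torque": joint torques, N m; "position": TCP position; "tcp_rot": TCP orientation; "contact_force": force on the tool from outside, world axes, zero at the start; "moment": the same for the moment, N m; "opening": opening from 0.0 (shut) to 1.0 (fully open); "finger_force": force on a finger pad.
Only numpy, scipy, OpenCV 4.12 (cv2) and the standard library are available. Lean on these libraries where they do the work, as an engineer would, in place of code of your own. Each camera call takes 0.05 s, during which the arm holds its last target. There are 200 camera calls.

## Working session

There is one attempt and no reset: what is moved stays moved. The work goes in short steps, Python scripts to look and compute and a tool call to move; the robot and the scene stay as the last step left them, time stands still between calls to the robot, and variables do not carry over. Pictures are saved under pics/ and viewed, at most 10 in all, crops included, and the job is handed in when it is done.

Besides the shell and the picture viewer there is one more tool, called as name(argument=value, ...), one argument or row to a line, values as JSON. servo_tool: Moves the arm, as the interface text tells. Its arguments: {"type":"object","properties":{"motion":{"type":"array","items":{"type":"array"}},"newtons":{"type":"number"}},"required":["motion"]}

```bash
mkdir -p pics
python3 - <<'E'
from rig import robot
import cv2,numpy as np
print(robot.tips_ahead); s=robot.sense(); print(s)
for n in("scene","top"):
    c=robot.capture(n); cv2.imwrite(f"pics/{n}0.png",c["frame"]); np.savez(f"{n}0.npz",**c); print(n,c["intrinsics"],c["origin"],c["attitude"],c["depth"].max())
E
```

```text
0.017
{'time': 0.0, 'q': array([ 1.23901557e+00,  2.60673758e-01, -1.39431484e-01,  1.17272197e+00,
       -1.53805116e-05,  1.57076966e+00]), 'qd': array([ 6.86145200e-04,  8.78309110e-04, -2.11038616e-03, -1.28639722e-03,
       -1.05323664e-03, -3.89589738e-05]), 'joint_torque': array([-1.68812163e-03, -4.05681574e+01,  2.53919560e+01,  1.87433203e-02,
       -1.12220648e-04, -2.21072163e-06]), 'position': array([0.17078674, 0.49571551, 0.24744667]), 'tcp_rot': array([-0.51867846, -3.09815352,  0.00314997]), 'contact_force': array([ 0.66594456, -0.12678215, -0.17156227]), 'moment': array([ 0.05100359,  0.02081938, -0.01415101]), 'finger_force': 0.0, 'opening': 0.9985373117034319}
scene [[461.5737565    0.         317.30991725]
 [  0.         461.5737565  202.81970388]
 [  0.           0.           1.        ]] [ 0.04859586 -0.71901504  0.87453824] [-2.25448748  0.57388356 -0.24230106] 2.887779
top [[512.93537276   0.         324.53927809]
 [  0.         512.93537276 203.83013537]
 [  0.           0.           1.        ]] [0.33058684 0.04323324 1.3407953 ] [-2.17341973  2.14705137 -0.11757146] 2.2480338
```

View pics/scene0.png

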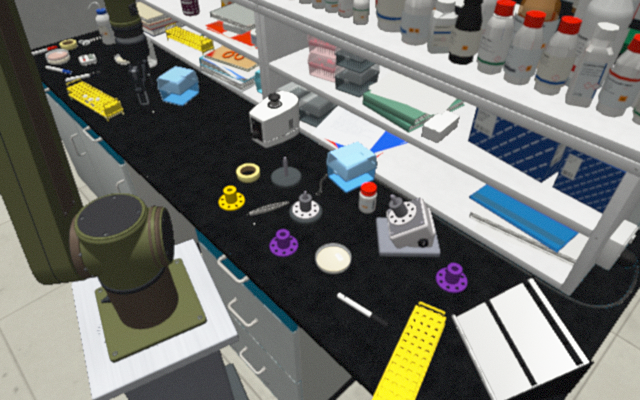

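View pics/top0.png

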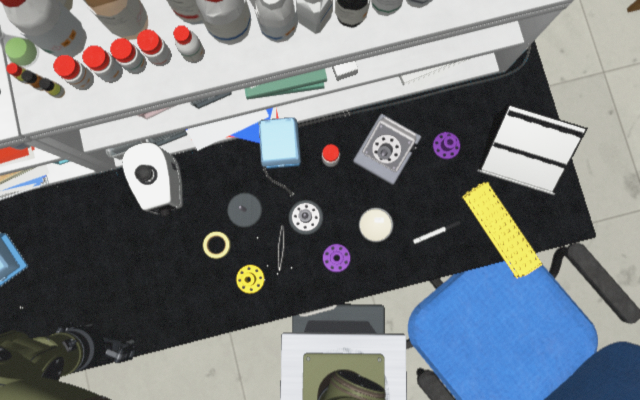

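The top view shows the rotator and disc at about (388,150), the empty stand at (244,210), the full stand at (306,217) and the bottle at (331,155). In the scene view the disc is at (402,208) and the empty post at (285,167). Next I measure these from depth.

```bash
cat > h.py <<'E'
import numpy as np,cv2
from scipy.spatial.transform import Rotation as R
def load(n): return dict(np.load(n))
def cloud(c):
    K=c["intrinsics"];d=c["depth"];v,u=np.indices(d.shape)
    P=np.stack([(u-K[0,2])/K[0,0]*d,(v-K[1,2])/K[1,1]*d,d],-1)
    Rm=R.from_rotvec(c["attitude"]).as_matrix() if c["attitude"].size==3 else c["attitude"]
    W=P@Rm.T+c["origin"]; W[d==0]=np.nan
    return W
def circ(P):
    A=np.c_[2*P,np.ones(len(P))];s=np.linalg.lstsq(A,(P**2).sum(1),rcond=None)[0]
    return s[:2],np.sqrt(s[2]+s[:2]@s[:2])
E
python3 - <<'E'
from h import *
T=cloud(load("top0.npz"));S=cloud(load("scene0.npz"))
np.set_printoptions(precision=4,suppress=True)
for n,(u,v) in dict(rot=(388,150),disc=(383,148),empty=(235,215),full=(306,217),spfl=(294,217),bottle=(331,155),petri=(376,225),purp=(446,145),shelf=(340,110),shelf2=(440,70),shelf3=(480,60)).items(): print(n,T[v,u])
for n,(u,v) in dict(hubtop=(399,200),post=(284,158),base=(285,182),shelfedge=(430,165)).items(): print('S',n,S[v,u])
# empty stand base
for nm,W,box in(("top",T,(215,275,180,240)),("scene",S,(262,310,148,195))):
    u0,u1,v0,v1=box;Q=W[v0:v1,u0:u1].reshape(-1,3);Q=Q[~np.isnan(Q[:,0])]
    b=Q[(Q[:,2]>.008)&(Q[:,2]<.018)];p=Q[(Q[:,2]>.03)&(Q[:,2]<.09)]
    print(nm,'base',len(b),b.mean(0),b.min(0),b.max(0),'mid',(b.min(0)+b.max(0))/2,'post',len(p),np.median(p,0) if len(p) else 0)
# disc / rotator region
for nm,W,box in(("top",T,(350,425,110,190)),("scene",S,(370,445,185,258))):
    u0,u1,v0,v1=box;Q=W[v0:v1,u0:u1].reshape(-1,3);Q=Q[~np.isnan(Q[:,0])]
    q=Q[Q[:,2]>.03];print(nm,len(q),q.min(0),q.max(0))
c=load("top0.npz");cv2.imwrite("pics/t1.png",cv2.resize(c["frame"][100:200,340:440],None,fx=6,fy=6,interpolation=2))
c=load("scene0.npz");a=cv2.resize(c["frame"][175:265,360:450],None,fx=6,fy=6,interpolation=2);cv2.imwrite("pics/s1.png",a)
E
```

```text
rot [ 0.6012 -0.1005  0.1296]
disc [ 0.6048 -0.0879  0.1348]
empty [0.4505 0.2838 0.0123]
full [0.4443 0.0973 0.0494]
spfl [0.4465 0.1296 0.0199]
bottle [0.5978 0.0361 0.0806]
petri [ 0.4285 -0.0825  0.0178]
purp [ 0.6352 -0.26    0.0441]
shelf [0.7315 0.0133 0.0222]
shelf2 [ 0.8415 -0.2506  0.0286]
shelf3 [ 0.8706 -0.3574  0.0276]
S hubtop [ 0.6026 -0.0921  0.1334]
S post [0.4636 0.2621 0.0751]
S base [0.4499 0.2347 0.0111]
S shelfedge [0.8593 0.0854 0.0212]
top base 825 [0.4643 0.2618 0.0124] [0.3876 0.184  0.008 ] [0.5445 0.3337 0.018 ] mid [0.4661 0.2588 0.013 ] post 30 [0.4647 0.2579 0.0645]
scene base 420 [0.463  0.2564 0.0118] [0.4217 0.2118 0.0081] [0.5106 0.3041 0.0178] mid [0.4662 0.2579 0.013 ] post 72 [0.4635 0.2578 0.0586]
top 1813 [ 0.5637 -0.1811  0.0454] [ 0.7018 -0.0428  0.1522]
scene 2134 [ 0.5629 -0.1821  0.0301] [0.6987 0.0399 0.1513]
```

View pics/t1.png

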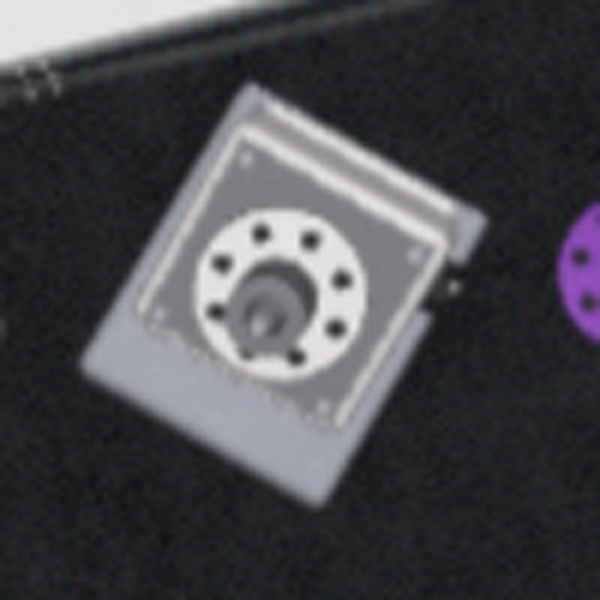

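View pics/s1.png

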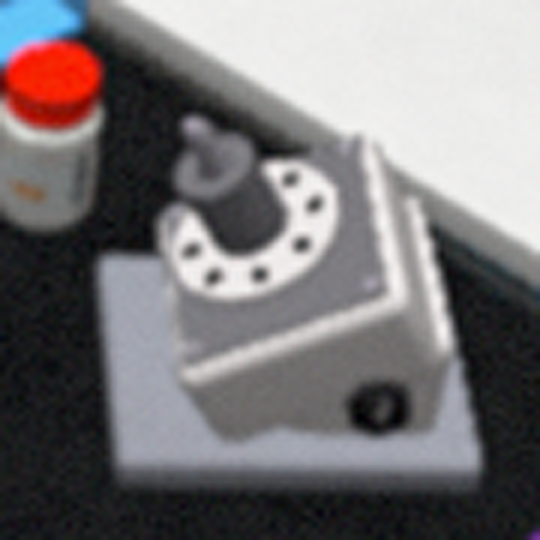

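The top crop shows the flange centred near (281,297) and the hub top near (265,318), with the shaft tip at (262,318). The scene crop confirms that the shaft leans toward the robot's left. The disc axis comes next.

Run:
```python
from h import *
np.set_printoptions(precision=4,suppress=True)
def plane(P):
    for _ in range(6):
        m=P.mean(0);n=np.linalg.svd(P-m)[2][2];n*=np.sign(n[2]);d=(P-m)@n;P=P[abs(d)<max(.0015,1.5*d.std())]
    return m,n,len(P)
for nm,c0 in(("top",(340,100,'t')),("scene",(360,175,'s'))):
    c=load(nm+"0.npz");W=cloud(c);hsv=cv2.cvtColor(c["frame"],cv2.COLOR_BGR2HSV)
    box=(350,425,110,190) if nm=="top" else (370,445,185,258)
    m=np.zeros(W.shape[:2],bool);m[box[2]:box[3],box[0]:box[1]]=1;m&=~np.isnan(W[...,0])
    foot=m&(W[...,2]>.014)&(W[...,2]<.026)&(hsv[...,2]>80)&(W[...,0]>.5)
    k=np.argwhere(foot); 
    r=cv2.minAreaRect((W[foot][:,:2]*1000).astype(np.float32));print(nm,'foot rect',r)
    # flange: white
    wh=(m&(hsv[...,2]>200)&(hsv[...,1]<25)).astype(np.uint8)
    n,l,st,ce=cv2.connectedComponentsWithStats(wh);print(st[1:,4],ce[1:])
    seed=(387,149) if nm=="top" else (404,214)
    i=1+np.argmin([np.hypot(*(x-seed))+(1e3 if s<80 else 0) for x,s in zip(ce[1:],st[1:,4])])
    F=W[l==i];mm,nn,k=plane(F);print('flange',mm,nn,'tilt',np.degrees(np.arccos(nn[2])),'az',np.degrees(np.arctan2(nn[1],nn[0])),k)
    # fit circle in plane from hull contour
    ct=max(cv2.findContours((l==i).astype(np.uint8),0,cv2.CHAIN_APPROX_NONE)[0],key=len)
    hull=cv2.convexHull(ct)[:,0]
    # rays onto plane
    K=c["intrinsics"];Rm=R.from_rotvec(c["attitude"]).as_matrix();o=c["origin"]
    D=(np.c_[(hull-K[:2,2])/[K[0,0],K[1,1]],np.ones(len(hull))])@Rm.T
    X=o+D*(((mm-o)@nn)/(D@nn))[:,None]
    e1=np.cross(nn,[0,0,1]);e1/=np.linalg.norm(e1);e2=np.cross(nn,e1)
    cc,rr=circ(np.c_[(X-mm)@e1,(X-mm)@e2]);C=mm+cc[0]*e1+cc[1]*e2;print('flange top centre',C,'r',rr)
    P=W[m];h=(P-C)@nn;rad=np.linalg.norm(P-C-h[:,None]*nn,axis=1)
    t=P[(h>.036)&(h<.043)&(rad<.025)];print('hubtop',t.mean(0),len(t),((t-C)@nn).mean(), 'expected',C+.04*nn)
    g=P[(abs(h+.016-.0)<.03)&(h<-.006)&(rad<.06)&(rad>.038)];print('face',plane(g))
```

```text
top foot rect ((631.2928466796875, -110.47811126708984), (123.59245300292969, 151.18429565429688), 60.195926666259766)
[ 37  67 256  17  17] [[400.3243 126.3243]
 [398.209  131.3134]
 [388.2305 145.3359]
 [376.3529 156.2353]
 [384.5882 161.    ]]
flange [ 0.6188 -0.1042  0.0991] [-0.4269  0.2601  0.8661] tilt 29.99533382264995 az 148.6453425066758 103
flange top centre [ 0.613  -0.1001  0.0951] r 0.03419361983362403
hubtop [ 0.5968 -0.0906  0.1301] 99 0.0396944412295905 expected [ 0.5959 -0.0897  0.1297]
face (array([ 0.6247, -0.1065,  0.0853]), array([-0.4324,  0.243 ,  0.8683]), 366)
scene foot rect ((677.459716796875, -62.331756591796875), (260.5989685058594, 213.51580810546875), 58.73721694946289)
[794 212  44   2] [[427.1184 197.3942]
 [403.6415 214.533 ]
 [431.4091 221.6591]
 [391.5    237.    ]]
flange [ 0.6085 -0.1072  0.0947] [-0.433   0.251   0.8658] tilt 30.030618355856504 az 149.89557814250148 133
flange top centre [ 0.6111 -0.1001  0.0939] r 0.034841235616242576
hubtop [ 0.5935 -0.0929  0.1286] 91 0.03947272248821866 expected [ 0.5938 -0.0901  0.1286]
face (array([ 0.6178, -0.1211,  0.086 ]), array([-0.4458,  0.2325,  0.8644]), 337)
```

The foot rectangle (yaw 150°), the flange circle and the tilt (30.0°) all agree. Disc underside centre is about (0.616, -0.102, 0.090), and the post is at (0.464, 0.258).

```bash
cat >> h.py <<'E'
n=np.array([-np.sin(np.pi/6)*np.cos(np.pi/6),.25,np.cos(np.pi/6)])
U=np.array([.616,-.1018,.0899])
def tool(z,y):
    z=z/np.linalg.norm(z);y=y-z*(y@z);y/=np.linalg.norm(y);return np.c_[np.cross(y,z),y,z]
Rg=tool(-n,np.array([.5,np.sqrt(3)/2,0]))
def go(s,p,Rt):
    R0=R.from_rotvec(s["tcp_rot"]).as_matrix()
    d=R0.T@(p-s["position"]);r=R.from_matrix(R0.T@Rt).as_rotvec()
    return d/.25,r/(np.pi/2)
E
python3 - <<'E'
from h import *
from rig import robot
np.set_printoptions(precision=4,suppress=True)
s=robot.sense()
print(R.from_rotvec(s["tcp_rot"]).as_matrix())
for f in(1,-1):
    Rt=Rg@np.diag([f,f,1]);print(f,go(s,U+.128*n,Rt))
T=cloud(load("top0.npz"))
for uv in((280,140),(280,122),(150,175),(145,150)):print(uv,T[uv[1],uv[0]])
E
```

```text
[[-0.9455  0.3257 -0.0006]
 [ 0.3257  0.9455 -0.0018]
 [-0.     -0.0018 -1.    ]]
1 (array([-2.2109, -1.6308,  0.1901]), array([ 0.0308, -0.3322,  0.1196]))
-1 (array([-2.2109, -1.6308,  0.1901]), array([ 0.4867,  0.0452, -1.8172]))
(280, 140) [0.6317 0.1633 0.0928]
(280, 122) [0.6784 0.1646 0.0898]
(150, 175) [0.5309 0.4636 0.1461]
(145, 150) [0.596  0.4871 0.1228]
```

servo_tool(
  motion=[
    [[-0.25, -0.18, 0], [0, 0, 0], 0],
    [[-0.5, -0.37, 0], [0, 0, 0], 0],
    [[-0.75, -0.55, 0], [0, 0, 0], 0],
    [[-1, -0.74, 0], [0, 0, 0], 0],
    [[-1, -0.74, 0], [0, 0, 0], 0],
    [[-1, -0.74, 0], [0, 0, 0], 0],
  ],
)

```text
time: 0.85
position: [0.3486, 0.2366, 0.2481]
tcp_rot: [0.531, 3.096, -0.002]
contact_force: [0.1, 0.7, 0.1]
opening: 0.997
finger_force: 0.0
```

servo_tool(
  motion=[
    [[-0.25, -0.18, 0], [0, 0, 0], 0],
    [[-0.5, -0.37, 0], [0, 0, 0], 0],
    [[-0.75, -0.55, 0], [0, -0.1, 0.04], 0],
    [[-0.85, -0.74, 0], [0.01, -0.2, 0.08], 0],
    [[-0.95, -0.8, 0], [0.03, -0.33, 0.12], 0],
    [[-0.95, -0.8, 0], [0.03, -0.33, 0.12], 0],
    [[-0.95, -0.8, 0], [0.03, -0.33, 0.12], 0],
    [[-0.95, -0.8, 0], [0.03, -0.33, 0.12], 0],
  ],
)

```text
time: 1.85
position: [0.5072, -0.025, 0.2488]
tcp_rot: [0.68, 2.544, -0.176]
contact_force: [0.9, -0.5, -0.6]
opening: 0.997
finger_force: 0.0
```

Run:
```python
from h import *
from rig import robot
np.set_printoptions(precision=4,suppress=True)
s=robot.sense();print(s["time"],s["position"],s["q"],go(s,U+.128*n,Rg))
c=robot.capture("wrist");cv2.imwrite("pics/w1.png",c["frame"]);np.savez("w1.npz",pos=s["position"],rot=s["tcp_rot"],**c)
print(c["T_tool_cam"],c["intrinsics"])
```

```text
1.85 [ 0.5072 -0.025   0.2488] [ 0.1301 -0.0457 -0.6309  0.5573 -0.303   0.5861] (array([-0.1431, -0.0499,  0.3028]), array([ 0.0027, -0.0028,  0.0001]))
[[ 0.0002 -0.9446 -0.3283  0.0842]
 [ 1.      0.0003 -0.0001  0.0005]
 [ 0.0001 -0.3283  0.9446 -0.1267]
 [ 0.      0.      0.      1.    ]] [[332.1647   0.     320.7903]
 [  0.     332.1647 204.3805]
 [  0.       0.       1.    ]]
```

View pics/w1.png

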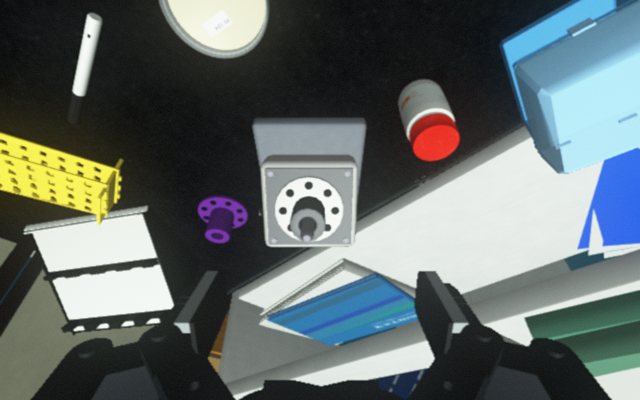

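The wrist view has the disc at about (307,208), with the shaft tip at (307,233) and the fingers clear. I move to pre-grasp and check from near.

servo_tool(
  motion=[
    [[-0.07, -0.025, 0.15], [0, 0, 0], 0],
    [[-0.143, -0.05, 0.303], [0.003, -0.003, 0], 0],
    [[-0.143, -0.05, 0.303], [0.003, -0.003, 0], 0],
    [[-0.143, -0.05, 0.303], [0.003, -0.003, 0], 0],
  ],
)

```text
time: 2.4
position: [0.56, -0.071, 0.2003]
tcp_rot: [0.683, 2.54, -0.185]
contact_force: [0.2, 0.0, -0.0]
opening: 1.002
finger_force: 0.0
```

```bash
cat >> h.py <<'E'
def wrist(robot,name):
    s=robot.sense();c=robot.capture("wrist");cv2.imwrite(f"pics/{name}.png",c["frame"])
    K=c["intrinsics"];d=c["depth"];v,u=np.indices(d.shape)
    P=np.stack([(u-K[0,2])/K[0,0]*d,(v-K[1,2])/K[1,1]*d,d],-1);T=c["T_tool_cam"]
    Q=P@T[:3,:3].T+T[:3,3];Q[d==0]=np.nan   # tool coords
    return s,c,Q
E
python3 - <<'E'
from h import *
from rig import robot
np.set_printoptions(precision=4,suppress=True)
s,c,Q=wrist(robot,"w2");print(s["time"],s["position"],go(s,U+.128*n,Rg))
P=Q.reshape(-1,3);P=P[~np.isnan(P[:,0])];P=P[np.hypot(P[:,0],P[:,1])<.05]
# in tool: hubtop expected z=.082, flange top .122, shaft tip .050
for nm,a,b in(("shaft",.049,.078),("hubtop",.079,.086),("hubside",.09,.117),("flange",.119,.125)):
    t=P[(P[:,2]>a)&(P[:,2]<b)]
    print(nm,len(t),t.mean(0),t.min(0),t.max(0))
Rt=R.from_rotvec(s["tcp_rot"]).as_matrix()
h=c["frame"];hsv=cv2.cvtColor(h,cv2.COLOR_BGR2HSV)
m=((hsv[...,2]>195)&(hsv[...,1]<30)&(abs(Q[...,2]-.122)<.006)&(np.hypot(Q[...,0],Q[...,1])<.06)).astype(np.uint8)
t=Q[m>0];hu=cv2.convexHull((t[:,:2]*1e4).astype(np.int32))[:,0]/1e4;print('flange circle',circ(hu),t[:,2].mean())
mm=t.mean(0);print(np.linalg.svd(t-mm)[2][2])
E
```

```text
2.4 [ 0.56   -0.071   0.2003] (array([-0.0007,  0.0052, -0.0019]), array([-0.0014, -0.0001, -0.0007]))
shaft 422 [0.0022 0.0021 0.063 ] [-0.0055 -0.0039  0.0548] [0.0058 0.008  0.0779]
hubtop 1302 [0.0052 0.0019 0.0808] [-0.014  -0.0143  0.079 ] [0.0186 0.0183 0.086 ]
hubside 502 [0.013  0.002  0.1015] [-0.0036 -0.0145  0.0901] [0.0187 0.0186 0.1169]
flange 3604 [0.0105 0.0019 0.1203] [-0.0335 -0.0335  0.119 ] [0.0372 0.0378 0.1245]
flange circle (array([0.0013, 0.0024]), np.float64(0.03527306912725444)) 0.12021434763933078
[-0.0004 -0.0018 -1.    ]
```

Corrections are about +1.5 mm in x, +2 mm in y and 1.5 mm less in z. I descend and close.

servo_tool(
  motion=[
    [[0.006, 0.008, 0.1], [0, 0, 0], 0],
    [[0.006, 0.008, 0.2], [0, 0, 0], 0],
    [[0.006, 0.008, 0.3], [0, 0, 0], 0],
    [[0.006, 0.008, 0.392], [0, 0, 0], 0],
    [[0.006, 0.008, 0.392], [0, 0, 0], 0],
    [[0.006, 0.008, 0.392], [0, 0, 0], 0],
  ],
)

```text
time: 3.2
position: [0.6023, -0.0933, 0.1159]
tcp_rot: [0.683, 2.538, -0.184]
contact_force: [0.3, -0.6, 0.0]
opening: 1.002
finger_force: 0.0
```

servo_tool(
  motion=[
    [[0, 0, 0], [0, 0, 0], 200],
    [[0, 0, 0], [0, 0, 0], 200],
    [[0, 0, 0], [0, 0, 0], 200],
    [[0, 0, 0], [0, 0, 0], 200],
    [[0, 0, 0], [0, 0, 0], 200],
    [[0, 0, 0], [0, 0, 0], 200],
    [[0, 0, 0], [0, 0, 0], 200],
    [[0, 0, 0], [0, 0, 0], 200],
  ],
  newtons=40,
)

```text
time: 4.2
position: [0.6021, -0.0937, 0.1153]
tcp_rot: [0.683, 2.538, -0.185]
contact_force: [-4.0, 2.9, 5.4]
opening: 0.376
finger_force: 39.2
```

servo_tool(
  motion=[
    [[0, 0, -0.02], [0, 0, 0], 200],
    [[0, 0, -0.05], [0, 0, 0], 200],
    [[0, 0, -0.08], [0, 0, 0], 200],
    [[0, 0, -0.08], [0, 0, 0], 200],
  ],
)

```text
time: 4.7
position: [0.5934, -0.0886, 0.1328]
tcp_rot: [0.683, 2.538, -0.185]
contact_force: [1.4, -0.6, 0.8]
opening: 0.375
finger_force: 40.0
```

servo_tool(
  motion=[
    [[0, 0, -0.06], [0, 0, 0], 200],
    [[0, 0, -0.12], [0, 0, 0], 200],
    [[0, 0, -0.18], [0, 0, 0], 200],
    [[0, 0, -0.24], [0, 0, 0], 200],
    [[0, 0, -0.34], [0, 0, 0], 200],
    [[0, 0, -0.44], [0, 0, 0], 200],
    [[0, 0, -0.44], [0, 0, 0], 200],
  ],
)

```text
time: 5.58
position: [0.5453, -0.0603, 0.2288]
tcp_rot: [0.682, 2.538, -0.183]
contact_force: [0.2, 0.9, -1.3]
opening: 0.374
finger_force: 41.0
```

Run:
```python
from h import *
from rig import robot
np.set_printoptions(precision=4,suppress=True)
s,c,Q=wrist(robot,"w3");print(s["time"],s["position"],s["contact_force"],s["opening"],s["q"])
P=Q.reshape(-1,3);P=P[~np.isnan(P[:,0])];P=P[np.hypot(P[:,0],P[:,1])<.045]
print(np.histogram(P[:,2],bins=np.arange(-.03,.1,.004)))
for nm,a,b in(("hubtop",-.022,-.012),("flange",.016,.028)):
    t=P[(P[:,2]>a)&(P[:,2]<b)]
    if len(t): print(nm,len(t),np.median(t,0),t.min(0),t.max(0),np.linalg.svd(t-t.mean(0))[2][2])
```

```text
5.575 [ 0.5453 -0.0603  0.2288] [ 0.1883  0.858  -1.2806] 0.3743758570984891 [ 0.0386  0.0297 -0.6206  0.4645 -0.2711  0.5002]
(array([ 743,  678,  679, 4180, 1041,  911,  822,  733,  647,  456,  292,
        222,  941, 5467,   51,    0,    0,    0,    0,    0,    0,    0,
          0,    0,    0,    0,    0,    0,    0,    0,    0,    0]), array([-0.03 , -0.026, -0.022, -0.018, -0.014, -0.01 , -0.006, -0.002,
        0.002,  0.006,  0.01 ,  0.014,  0.018,  0.022,  0.026,  0.03 ,
        0.034,  0.038,  0.042,  0.046,  0.05 ,  0.054,  0.058,  0.062,
        0.066,  0.07 ,  0.074,  0.078,  0.082,  0.086,  0.09 ,  0.094,
        0.098]))
hubtop 5377 [ 0.0059  0.0006 -0.0169] [-0.0163 -0.0292 -0.022 ] [ 0.0179  0.0301 -0.012 ] [ 0.025  -0.0036 -0.9997]
flange 6562 [0.0189 0.0006 0.0227] [-0.0064 -0.0351  0.016 ] [0.0367 0.0361 0.0277] [ 0.0226 -0.0029 -0.9997]
```

View pics/w3.png

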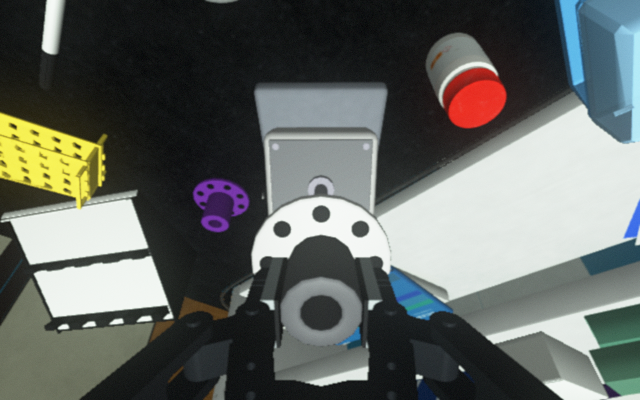

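The disc is held square (about 1.3° tilt) and clear of the shaft, whose end is at (321,187). Next: above the empty post, upright.

```bash
cat >> h.py <<'E'
a=np.array([.023,-.003,-1.]);a/=np.linalg.norm(a)   # disc up axis in tool frame
ctr=np.array([.0008,.0005,.029])                     # underside centre in tool frame
def place(post,zu,yaw=60):
    R0=tool(np.array([0,0,-1.]),np.array([np.cos(np.radians(yaw)),np.sin(np.radians(yaw)),0]))
    up=R0@a;Rt=R.align_vectors([[0,0,1]],[up])[0].as_matrix()@R0
    return np.array([post[0],post[1],zu])-Rt@ctr,Rt
E
python3 - <<'E'
from h import *
from rig import robot
np.set_printoptions(precision=4,suppress=True)
s=robot.sense()
for y in(60,80):
    p,Rt=place((.464,.258),.125,y);print(p,go(s,p,Rt))
E
```

```text
[0.4651 0.2569 0.154 ] (array([ 0.9383,  0.938 , -0.2032]), array([ 0.0012,  0.3485, -0.0014]))
[0.4654 0.2573 0.154 ] (array([ 0.9382,  0.9401, -0.2031]), array([-0.0546,  0.3445, -0.2194]))
```

servo_tool(
  motion=[
    [[0.1, 0.13, -0.1], [0, 0, 0], 200],
    [[0.25, 0.28, -0.2], [0, 0.03, 0], 200],
    [[0.4, 0.43, -0.26], [0, 0.1, 0], 200],
    [[0.55, 0.58, -0.27], [0, 0.18, 0], 200],
    [[0.7, 0.72, -0.26], [0, 0.26, 0], 200],
    [[0.84, 0.85, -0.24], [0, 0.33, 0], 200],
    [[0.91, 0.91, -0.215], [0.001, 0.3485, -0.001], 200],
    [[0.938, 0.938, -0.203], [0.001, 0.3485, -0.001], 200],
    [[0.938, 0.938, -0.203], [0.001, 0.3485, -0.001], 200],
    [[0.938, 0.938, -0.203], [0.001, 0.3485, -0.001], 200],
  ],
)

```text
time: 6.88
position: [0.466, 0.2557, 0.1542]
tcp_rot: [-0.81, -3.013, -0.005]
contact_force: [-0.3, 0.3, -1.8]
opening: 0.37
finger_force: 41.1
```

Run:
```python
from h import *
from rig import robot
np.set_printoptions(precision=4,suppress=True)
s,c,Q=wrist(robot,"w4");p,Rt=place((.464,.258),.125);print(s["time"],s["position"],s["contact_force"],go(s,p,Rt))
R0=R.from_rotvec(s["tcp_rot"]).as_matrix();W=Q@R0.T+s["position"]
ok=~np.isnan(W[...,0])
b=W[ok&(abs(W[...,2]-.012)<.005)&(np.hypot(W[...,0]-.464,W[...,1]-.258)<.055)];b=b
hu=cv2.convexHull((b[:,:2]*1e4).astype(np.int32))[:,0]/1e4;print('base',len(b),circ(hu),b[:,2].mean())
P=Q[ok&(np.hypot(Q[...,0],Q[...,1])<.045)];t=P[(P[:,2]>.018)&(P[:,2]<.028)];print('flange',np.median(t,0),t.min(0),t.max(0),R0@np.linalg.svd(t-t.mean(0))[2][2])
for nm in("scene","top"):
    c=robot.capture(nm);np.savez(nm+"1.npz",**c);w=cloud(c);f=c["frame"];hsv=cv2.cvtColor(f,cv2.COLOR_BGR2HSV)
    wm=(hsv[...,2]>190)&(hsv[...,1]<30)&(np.hypot(w[...,0]-.464,w[...,1]-.258)<.06)&(w[...,2]>.1)&(w[...,2]<.16)
    q=w[wm];print(nm,'flange',len(q),q.min(0),q.max(0),(q.min(0)+q.max(0))/2) if len(q) else 0
    pm=(np.hypot(w[...,0]-.464,w[...,1]-.258)<.02)&(w[...,2]>.03)&(w[...,2]<.085);q=w[pm]
    if len(q): print('post',len(q),q.mean(0),q.max(0))
    if nm=="scene": cv2.imwrite("pics/s2.png",cv2.resize(f[90:220,210:360],None,fx=4,fy=4,interpolation=2))
```

```text
6.875 [0.466  0.2557 0.1542] [-0.2526  0.2954 -1.8066] (array([0.0055, 0.0023, 0.0011]), array([ 0.0003,  0.0008, -0.0013]))
base 5017 (array([0.4658, 0.2621]), np.float64(0.04470257206794161)) 0.01310398400009379
flange [0.0198 0.0006 0.0226] [-0.0051 -0.0353  0.018 ] [0.0372 0.0359 0.0278] [ 0.0038 -0.0013  1.    ]
scene flange 146 [0.4289 0.2205 0.1257] [0.4986 0.2889 0.1338] [0.4638 0.2547 0.1298]
post 56 [0.4645 0.2584 0.0549] [0.4711 0.2673 0.079 ]
top flange 46 [0.4645 0.2228 0.1257] [0.4931 0.2383 0.134 ] [0.4788 0.2306 0.1298]
```

View pics/s2.png

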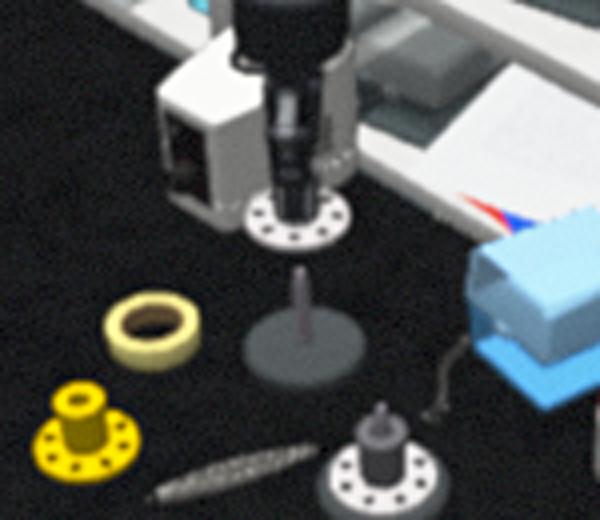

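View pics/w4.png

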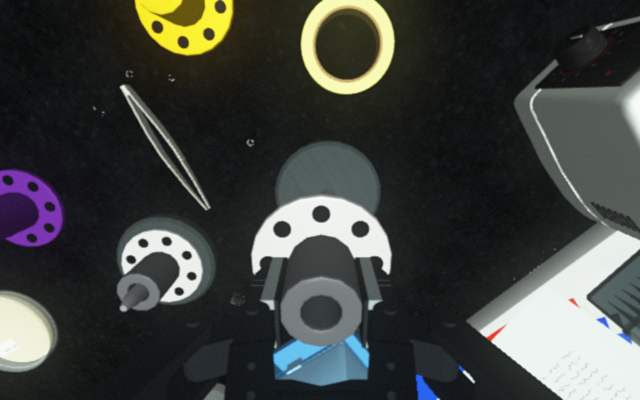

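The disc hangs level over the post. The scene crop has the post at (302,270) and the flange centre at (298,215). I refine the relative offset with contours cast onto planes.

Run:
```python
from h import *
np.set_printoptions(precision=4,suppress=True)
def cast(c,uv,z):
    K=c["intrinsics"];Rm=R.from_rotvec(c["attitude"]).as_matrix();o=c["origin"]
    D=np.c_[(uv-K[:2,2])/[K[0,0],K[1,1]],np.ones(len(uv))]@Rm.T
    return (o+D*((z-o[2])/D[:,2])[:,None])[:,:2]
def big(m):
    n,l,st,ce=cv2.connectedComponentsWithStats(m.astype(np.uint8));i=1+np.argmax(st[1:,4]);return l==i
def hullof(m):
    ct=max(cv2.findContours(m.astype(np.uint8),0,cv2.CHAIN_APPROX_NONE)[0],key=len);return cv2.convexHull(ct)[:,0].astype(float)
for nm,box in(("scene0",(262,312,145,195)),("scene1",(262,312,160,195)),("top0",(218,270,185,235))):
    c=load(nm+".npz");u0,u1,v0,v1=box
    g=cv2.GaussianBlur(cv2.cvtColor(c["frame"],cv2.COLOR_BGR2GRAY),(3,3),0)
    sub=g[v0:v1,u0:u1];th,m=cv2.threshold(sub,0,255,cv2.THRESH_OTSU)
    m=big(m>0);m=cv2.morphologyEx(m.astype(np.uint8),cv2.MORPH_OPEN,np.ones((7,7)))
    h=hullof(m)+[u0,v0];X=cast(c,h,.012);print(nm,th,'base',circ(X),len(h))
c=load("scene1.npz");w=cloud(c);hsv=cv2.cvtColor(c["frame"],cv2.COLOR_BGR2HSV)
u0,u1,v0,v1=268,300,132,156
m=np.zeros(hsv.shape[:2],bool);m[v0:v1,u0:u1]=1;m&=(hsv[...,2]>140)&(hsv[...,1]<40)&(w[...,2]<.15)&(w[...,1]<.33)
h=hullof(big(m));print('flange',circ(cast(c,h,.131)),len(h))
```

```text
scene0 55.0 base (array([0.4632, 0.2581]), np.float64(0.04526108420000289)) 14
scene1 56.0 base (array([0.4632, 0.258 ]), np.float64(0.045182195211141356)) 15
top0 64.0 base (array([0.4654, 0.2606]), np.float64(0.043856533456108626)) 22
flange (array([0.4624, 0.2529]), np.float64(0.03630424354268255)) 13
```

Both views agree: the post is about (+0.8, +5) mm from the disc centre. I shift sideways, then lower partway.

servo_tool(
  motion=[
    [[0.007, 0.019, 0], [0, 0, 0], 200],
    [[0.007, 0.019, 0], [0, 0, 0], 200],
    [[0.006, 0.019, 0.05], [0, 0, 0], 200],
    [[0.005, 0.019, 0.1], [0, 0, 0], 200],
    [[0.004, 0.019, 0.15], [0, 0, 0], 200],
    [[0.003, 0.019, 0.2], [0, 0, 0], 200],
    [[0.003, 0.019, 0.2], [0, 0, 0], 200],
  ],
)

```text
time: 7.9
position: [0.4656, 0.2607, 0.102]
tcp_rot: [-0.809, -3.01, -0.001]
contact_force: [-0.5, 0.3, -0.8]
opening: 0.377
finger_force: 41.1
```

Run:
```python
from h import *
from rig import robot
np.set_printoptions(precision=4,suppress=True)
s,c,Q=wrist(robot,"w5");p,Rt=place((.465,.263),.075);print(s["time"],s["position"],s["contact_force"],s["opening"],go(s,p,Rt))
cv2.imwrite("pics/w5c.png",cv2.resize(c["frame"][180:380,220:420],None,fx=3,fy=3))
P=Q[~np.isnan(Q[...,0])&(np.hypot(Q[...,0],Q[...,1])<.012)];print(np.histogram(P[:,2],bins=np.arange(-.06,.1,.01)))
```

```text
7.9 [0.4656 0.2607 0.102 ] [-0.4602  0.3141 -0.7853] 0.37702464441528233 (array([ 0.0012,  0.0049, -0.0081]), array([-0.0017, -0.001 , -0.001 ]))
(array([ 287,    0,    0,    0, 1745,  484,  162,    0,    0,    0,    0,
          0,    0,    0,    0]), array([-0.06, -0.05, -0.04, -0.03, -0.02, -0.01,  0.  ,  0.01,  0.02,
        0.03,  0.04,  0.05,  0.06,  0.07,  0.08,  0.09]))
```

View pics/w5c.png

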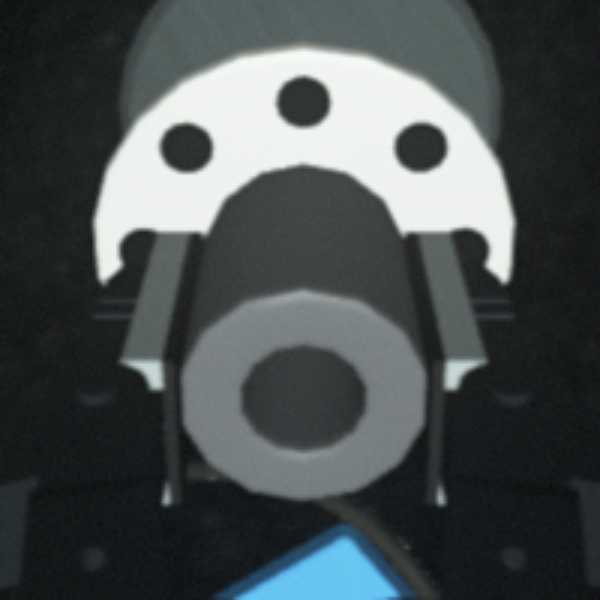

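No contact, and the tip has entered the bore. The base centre (crop x≈311) lies slightly right of the flange centre (305), so I add +1.2 mm in tool y and lower on.

servo_tool(
  motion=[
    [[0, 0.005, 0], [0, 0, 0], 200],
    [[0, 0.005, 0.02], [0, 0, 0], 200],
    [[-0.001, 0.005, 0.05], [0, 0, 0], 200],
    [[-0.002, 0.005, 0.08], [0, 0, 0], 200],
    [[-0.003, 0.005, 0.11], [0, 0, 0], 200],
    [[-0.003, 0.005, 0.11], [0, 0, 0], 200],
  ],
)

```text
time: 8.7
position: [0.4667, 0.2619, 0.075]
tcp_rot: [-0.809, -3.01, -0.003]
contact_force: [0.3, 0.3, -1.9]
opening: 0.377
finger_force: 41.1
```

Threaded with no side load. Continue down to a few mm above the base.

servo_tool(
  motion=[
    [[-0.001, 0, 0.03], [0, 0, 0], 200],
    [[-0.002, 0, 0.06], [0, 0, 0], 200],
    [[-0.002, 0, 0.09], [0, 0, 0], 200],
    [[-0.003, 0, 0.115], [0, 0, 0], 200],
    [[-0.003, 0, 0.115], [0, 0, 0], 200],
  ],
)

```text
time: 9.32
position: [0.4669, 0.2619, 0.0465]
tcp_rot: [-0.809, -3.011, -0.003]
contact_force: [-1.2, -0.3, -1.7]
opening: 0.372
finger_force: 41.1
```

servo_tool(
  motion=[
    [[0, 0, 0.006], [0, 0, 0], 200],
    [[0, 0, 0.012], [0, 0, 0], 200],
    [[0, 0, 0.018], [0, 0, 0], 200],
    [[0, 0, 0.018], [0, 0, 0], 200],
  ],
)

```text
time: 9.82
position: [0.4675, 0.2623, 0.0428]
tcp_rot: [-0.81, -3.012, -0.005]
contact_force: [0.5, 0.5, -1.3]
opening: 0.374
finger_force: 41.3
```

servo_tool(
  motion=[
    [[0, 0, 0.003], [0, 0, 0], 200],
    [[0, 0, 0.003], [0, 0, 0], 200],
  ],
)

```text
time: 10.07
position: [0.4674, 0.2623, 0.0426]
tcp_rot: [-0.81, -3.012, -0.005]
contact_force: [-2.4, -0.9, 5.6]
opening: 0.375
finger_force: 41.9
```

servo_tool(
  motion=[
    [[0, 0, 0.003], [0, 0, 0], 200],
    [[0, 0, 0.003], [0, 0, 0], 200],
  ],
)

```text
time: 10.32
position: [0.4674, 0.2623, 0.0425]
tcp_rot: [-0.81, -3.012, -0.006]
contact_force: [-3.4, -1.1, 10.3]
opening: 0.373
finger_force: 42.6
```

Run:
```python
from h import *
from rig import robot
np.set_printoptions(precision=4,suppress=True)
s,c,Q=wrist(robot,"w6");R0=R.from_rotvec(s["tcp_rot"]).as_matrix();W=Q@R0.T+s["position"]
P=Q[...,:];m=~np.isnan(Q[...,0])&(np.hypot(Q[...,0],Q[...,1])<.045)&(Q[...,2]>.018)&(Q[...,2]<.028)
t=W[m];print(s["position"],s["contact_force"],s["moment"],t.mean(0),np.linalg.svd(t-t.mean(0))[2][2])
w=cloud(robot.capture("scene"))
for n_,xy in(("new",(.464,.258)),("spare",(.444,.097))):
    r=np.hypot(w[...,0]-xy[0],w[...,1]-xy[1]);q=w[(r<.034)&(r>.022)&(w[...,2]>.013)&(w[...,2]<.026)];print(n_,len(q),np.median(q[:,2]),q[:,2].std())
```

```text
[0.4674 0.2623 0.0425] [-3.3949 -1.0607 10.3166] [-0.3861  0.4655 -0.0479] [0.4503 0.2726 0.0202] [ 0.0057 -0.0013  1.    ]
new 129 0.018313874633066662 0.001886426916622166
spare 162 0.017465791909483774 0.0019832529473649647
```

The disc is seated: its flange is at the spare's height and level, with 10 N contact. Release and retreat straight up.

servo_tool(
  motion=[
    [[0, 0, -0.004], [0, 0, 0], 200],
    [[0, 0, -0.004], [0, 0, 0], 150],
    [[0, 0, -0.004], [0, 0, 0], 60],
    [[0, 0, -0.004], [0, 0, 0], 0],
    [[0, 0, -0.004], [0, 0, 0], 0],
    [[0, 0, -0.004], [0, 0, 0], 0],
    [[0, 0, -0.004], [0, 0, 0], 0],
  ],
)

```text
time: 11.3
position: [0.4673, 0.2622, 0.0421]
tcp_rot: [-0.809, -3.012, -0.005]
contact_force: [0.2, -0.6, 0.5]
opening: 1.0
finger_force: 0.0
```

servo_tool(
  motion=[
    [[0, 0, -0.1], [0, 0, 0], 0],
    [[0, 0, -0.25], [0, 0, 0], 0],
    [[0, 0, -0.4], [0, 0, 0], 0],
    [[0, 0, -0.55], [0, 0, 0], 0],
    [[0, 0, -0.6], [0, 0, 0], 0],
    [[0, 0, -0.6], [0, 0, 0], 0],
  ],
)

```text
time: 12.05
position: [0.4709, 0.261, 0.1925]
tcp_rot: [-0.81, -3.013, -0.006]
contact_force: [0.3, -0.0, -0.1]
opening: 0.999
finger_force: 0.0
```

Run:
```python
from h import *
from rig import robot
np.set_printoptions(precision=4,suppress=True)
c=robot.capture("scene");cv2.imwrite("pics/s3.png",cv2.resize(c["frame"][110:310,210:470],None,fx=3,fy=3));w=cloud(c)
for n_,xy in(("new",(.464,.258)),("spare",(.444,.097))):
    r=np.hypot(w[...,0]-xy[0],w[...,1]-xy[1]);q=w[(r<.034)&(r>.022)&(w[...,2]>.013)&(w[...,2]<.026)];print(n_,len(q),np.median(q[:,2]),q[:,2].std())
```

```text
new 121 0.01767774405903666 0.0022193026337890857
spare 167 0.017481213853044464 0.0019255739677157182
```

View pics/s3.png

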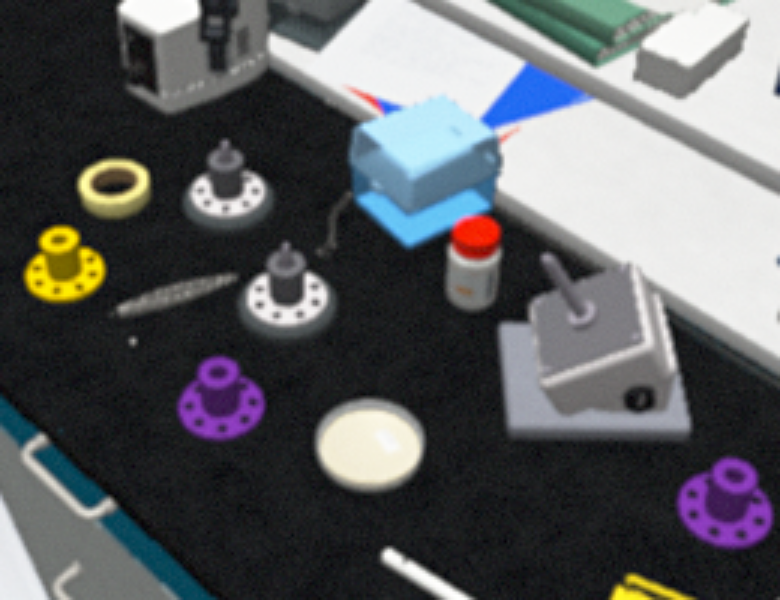

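The disc lies flat on the formerly empty stand, crop position (228,195). The spare at (287,295), the bare shaft and everything else look undisturbed.

```bash
python3 -c "
from rig import robot
print(robot.close_job())"
```

```text
the job is handed in; nothing more can be done
None
```

The tube disc is off the rotator's shaft and lies flat, hub up, on the stand that was empty; nothing else looks moved, and the job was handed in at about 12 s.

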